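# Stow the captive screw and open the column cassette's shield

### The job

The sliding shield of the column cassette is held shut by a spring-loaded captive thumbscrew. Pull the screw's knob up against its spring until its thread can catch, screw it up counter-clockwise as far as it goes so that it stays raised by itself, and only then push the shield's lip to slide the shield fully open. Do not shove the timer or the ferrule case that lie beside the cassette.

Things in the scene. Friction and masses are not known exactly. Their poses are not given: they have to be found in the camera images.
- cassette_top (a point): Centre of the column cassette at deck height (40 mm above the bench): a grey trough 70 mm wide (its x) and 200 mm long (its y), fixed to the bench. Two aluminium guide rails along its long sides rise to 48 mm. The axes are the cassette's: +y is the way the shield opens, z is up.
- knob_center (a point): Centre, half-way up, of the captive screw's upright knurled steel knob (29 mm diameter, 20 mm high). Rises and travels with the knob; its axes are the cassette's and do not turn. At rest 72.5 mm above the bench, the knob's underside 2 mm above a dark ferrule (25 mm diameter). Nothing else within 70 mm of the axis is higher than 48 mm. Grip it at any yaw.
- screw_lift (a joint): How far the screw is pulled up, m: 0 at rest, 0.020 at the upper stop. The spring pulls it down with 5 N at rest, growing by 2.5 N per 10 mm. Below about 0.008 its shank locks the shield. The thread is reached at 0.010 (pull to 0.012 to 0.014 to be clear); let go before it has been turned and it springs back.
- screw_turn (a joint): Turn of the screw, rad, counter-clockwise from above positive; starts at -0.4 to -0.05. Pulled up less than 0.010 m it cannot be turned past about 0. Pulled up and turned past 0.4 it rests on its thread and stays up, so the knob may be let go and gripped anew. From 0.75 to 2.25 the thread lifts it from 0.010 to 0.015 m, then level to the stop at 2.4. Needs about 0.06 N m.
- lip_center (a point): Middle of the outer face (towards the cassette's -y) of the shield's upright lip: a plate 50 mm wide (x), 4 mm thick, 42.5 to 68.5 mm above the bench, at the shield's -y end, 92 mm from the screw's axis. This point is 55.5 mm above the bench. Push it towards the cassette's +y. On its outer side nothing of the cassette is higher than the rails (48 mm).
- shield (a joint): Opening of the shield along the cassette's +y, in m: 0 shut, 0.065 at the stop, fully open. It slides with about 1.5 N of friction and stays where it is left.
- ferrule_case: Small clear-lidded case, 46 x 72 x 19 mm, loose on the bench off the cassette's -y end; origin at the centre of its underside.
- lab_timer: Flat white timer with three round buttons, 62 x 68 x 19 mm, loose on the bench off the cassette's +y end; origin at the centre of its underside.

How it is judged:
By the outcome, as a careful person would: the job done as asked, in the order asked, and still so for the second after the job is handed in, with the robot touching nothing.
It also fails if it takes over 58 s, if anything falls off the work surface, if the arm or the gripper's body presses on something with over 40 N, if the wrist force passes 120 N, or if a joint passes its speed limit or range.

### The arm

A 6-joint arm with a two-finger parallel gripper is mounted at the origin on a cart in front of the work surface, level with it; the furniture and walls round the work are solid. World frame = base frame: x ahead of the robot, y to its left, z up, the work surface at z = 0. Lengths are in mm, angles in rad, forces in N, time in s.
With the tool pointing down it reaches from about 350 to 850 mm from the base axis. Payload 8.1 kg.
Tool frame: the origin (TCP) lies between the finger pads; the fingertips stand 17 mm ahead of it and the grasp point (between the pads) lies 2 mm behind it; z points along the fingers, y is the line along which they close (so a half turn about z gives the same grasp; the last joint's range is limited). The gripper opens to 85 mm and grips with 20 to 120 N. Pads are 22 mm wide; open, the fingers measure 114 mm over their backs; the gripper's body (76 mm by 85 mm) begins 54 mm behind the grasp point. The pads swing forward as they close: fully open they stand 13 mm farther back than shut.
Start: joints at [1.158, 0.13, 1.488, -0, 1.523, -0.085], TCP at [193.155, 568.064, 223.792] pointing down, gripper open.
Joint ranges: [-2.96, 2.96], [-0.89, 2.26], [0.02, 2.5], [-1.34, 4.48], [0, 2.73], [-2.66, 2.66]. Speed limits (rad/s): [2.39, 2.39, 2.79, 3.14, 3.14, 3.14].

### API

Orientations are given as a unit quaternion [x, y, z, w].
In Python, from cell import robot gives the robot as it stands.
- The arm moves only by the tool apply_moves, never from a script. Its argument "targets" is a list of rows, each a list of 7 numbers: the closure in counts, from 0 (fully open) to 255 (shut), then the shift along the world's x, y, z in cm, then the turn, a rotation vector about the world's x, y, z in rad. In form: [[fingers, tx, ty, tz, rx, ry, rz], ...]. A call has 1 to 8 rows; each row is the pose to reach, as a shift and turn from the pose commanded when the call began; what a row does not reach only later rows make up. A row lasts 1/10 s, in which the tool goes at most 50 mm and 8.59 degrees, less where a joint would pass 70% of its speed; a pose out of reach is approached as far as the arm can. A call with a gripper value outside its range is refused whole. The fingers move at their own pace and stop on an object; the grip force is fixed at half the most. Time passes only in rows, so rows that repeat a pose let the fingers close. It gives the time, the measured TCP pose, the force, the opening and the grip force at its end, in the units of the state.
- robot.state(): the state, without advancing time (a new reading comes with each control period).
- robot.capture(name): name is "scene" or "top"; returns a dict with "color" (400x640x3 uint8, red, green, blue), "K" (3x3 intrinsics, pixels), "extrinsics" (4x4, takes a point from camera to world coordinates). Camera axes: x right, y up, looking along -z (the intrinsics and any distortion apply to the point x, -y, -z); pixel columns grow to the right and rows downward; lengths in mm; the calibration is good to about 2 mm. A picture is of the moment at which its call begins. There is no depth.
- robot.close_job(): hands the job in; it is judged then, once.
The state is a dict: "time": time; "joint_positions": joint angles; "qd": joint speeds; "joint_torque": joint torques, N m; "eef_pos": TCP position; "eef_rot": TCP orientation; "ft_force": force on the tool from outside, world axes, zero at the start; "moment": the same for the moment, N m; "finger_gap": finger opening in mm; "finger_force": force on a finger pad.
Only numpy, scipy, OpenCV 4.12 (cv2) and the standard library are available. Lean on these libraries where they do the work, as an engineer would, in place of code of your own. Each camera call takes 0.05 s, during which the arm holds its last target. There are 200 camera calls.

## Working session

There is one attempt and no reset: what is moved stays moved. The work goes in short steps, Python scripts to look and compute and a tool call to move; the robot and the scene stay as the last step left them, time stands still between calls to the robot, and variables do not carry over. Pictures are saved under pics/ and viewed, at most 10 in all, crops included, and the job is handed in when it is done.

Besides the shell and the picture viewer there is one more tool, called in YAML: its name, and indented under it one key for each argument. apply_moves: Moves the arm, as the interface text tells. Its arguments: {"type":"object","properties":{"targets":{"type":"array"}},"required":["targets"]}

```bash
mkdir -p pics
cat > h.py <<'E'
import numpy as np, cv2
from cell import robot
def snap(n,f):
    c=robot.capture(n); cv2.imwrite(f'pics/{f}.png',c['color'][:,:,::-1]); return c
def ray(c,u,v,z):
    K=np.array(c['K']);E=np.array(c['extrinsics'])
    d=np.linalg.inv(K)@[u,v,1]; d=E[:3,:3]@[d[0],-d[1],-d[2]]; o=E[:3,3]
    return o+d*(z-o[2])/d[2]
def proj(c,p):
    K=np.array(c['K']);E=np.array(c['extrinsics'])
    q=E[:3,:3].T@(np.array(p)-E[:3,3]); q=K@[q[0],-q[1],-q[2]]; return q[:2]/q[2]
E
python3 - <<'E'
from h import *
import pickle
d={}
for n in('scene','top'):
    d[n]=snap(n,n+'0'); print(n,d[n].keys(),d[n]['K'],d[n]['extrinsics'])
pickle.dump(d,open('c.pkl','wb'));print(robot.state())
E
```

```text
scene dict_keys(['color', 'K', 'extrinsics']) [[410.83866151   0.         322.50273512]
 [  0.         410.83866151 199.55399002]
 [  0.           0.           1.        ]] [[ 8.27226986e-01  3.12426541e-01 -4.66995898e-01  2.98437808e+01]
 [-5.61731470e-01  4.78181246e-01 -6.75129952e-01 -6.98712786e+02]
 [ 1.23801647e-02  8.20812008e-01  5.71064251e-01  6.15716815e+02]
 [ 0.00000000e+00  0.00000000e+00  0.00000000e+00  1.00000000e+00]]
top dict_keys(['color', 'K', 'extrinsics']) [[509.7908796    0.         321.055733  ]
 [  0.         509.7908796  195.38298912]
 [  0.           0.           1.        ]] [[-6.47046260e-03  9.94541772e-01 -1.04138354e-01  3.48788194e+02]
 [-9.99906858e-01 -7.68629837e-03 -1.12781202e-02 -4.79137760e+01]
 [-1.20170001e-02  1.04055680e-01  9.94498872e-01  1.32615421e+03]
 [ 0.00000000e+00  0.00000000e+00  0.00000000e+00  1.00000000e+00]]
{'time': 0.1, 'joint_positions': array([ 1.15756402e+00,  1.31099311e-01,  1.48918868e+00, -8.47854901e-06,
        1.52298665e+00, -8.54122255e-02]), 'qd': array([-0.00096102, -0.00071199, -0.00412391, -0.00104009, -0.00092617,
        0.00185151]), 'joint_torque': array([ 1.88963546e-03, -5.70957112e+01, -5.01940012e+01, -9.74820318e-05,
        8.39843822e-03,  9.41691781e-06]), 'eef_pos': array([192.97086452, 567.58211998, 222.8311217 ]), 'eef_rot': array([ 1.63176817e-01,  9.86596482e-01, -8.16031763e-04, -2.03408749e-04]), 'ft_force': array([1.24872146, 0.84954904, 0.20339526]), 'moment': array([-0.00791385, -0.01604651,  0.04959685]), 'finger_force': 0.0, 'finger_gap': 85.17092089979197}
```

View pics/scene0.png

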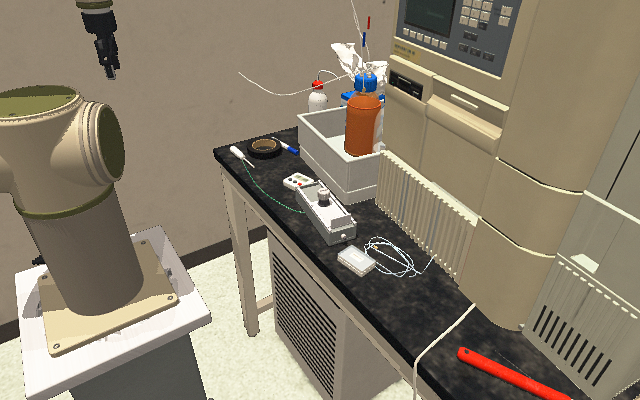

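View pics/top0.png

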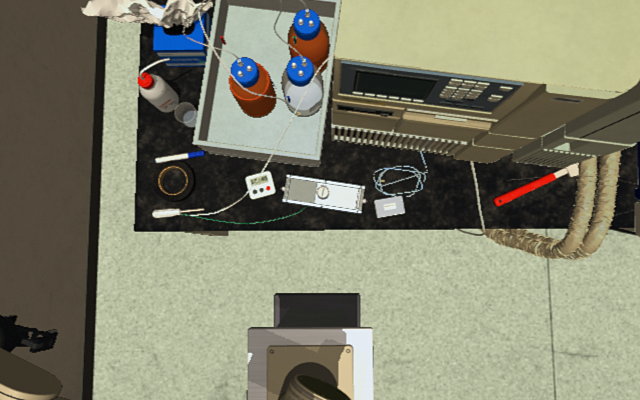

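Run:
```python
import pickle,cv2,numpy as np
d=pickle.load(open('c.pkl','rb'))
a=d['top']['color'][160:230,240:415,::-1]; b=d['scene']['color'][160:280,275:385,::-1]
a=cv2.resize(a,None,fx=4.5,fy=4.5,interpolation=cv2.INTER_CUBIC)
cv2.imwrite('pics/t1.png',a); cv2.imwrite('pics/s1.png',cv2.resize(b,None,fx=5,fy=5,interpolation=cv2.INTER_CUBIC))
```

```text
(no output)
```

View pics/t1.png

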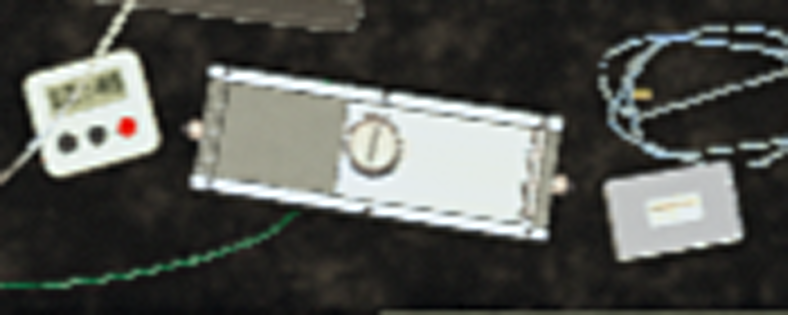

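View pics/s1.png

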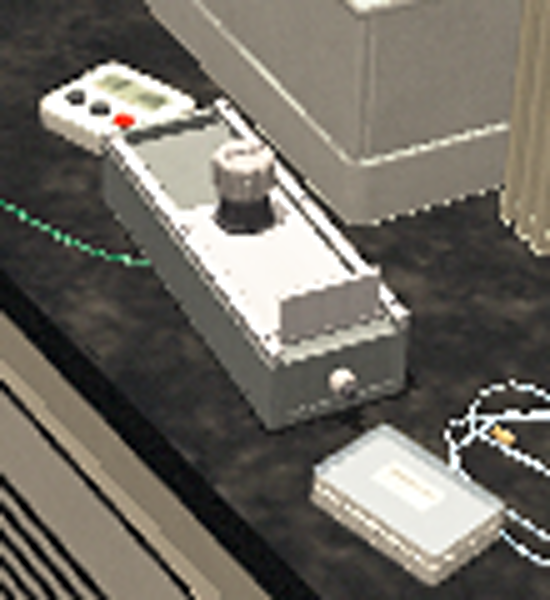

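The top view shows the knob top at crop (373,146), rail corners at (213,70), (197,185), (560,122) and (545,236), the timer to the left and the case to the right. The scene view shows the knob top at crop (245,155) and the lip at the end near the case.

Run:
```python
from h import *
import pickle
d=pickle.load(open('c.pkl','rb'));T=d['top'];S=d['scene']
t=lambda x,y,z:ray(T,(x+.5)/4.5-.5+240,(y+.5)/4.5-.5+160,z)
s=lambda x,y,z:ray(S,(x+.5)/5-.5+275,(y+.5)/5-.5+160,z)
k=t(373,146,82.5);print('knob',k,s(245,158,82.5))
c=[t(*p,48) for p in((213,70),(197,185),(545,236),(560,122))]
print(np.round(c)); y=(c[0]+c[1]-c[2]-c[3])/2; print('len',np.linalg.norm(y),'wid',np.linalg.norm(c[0]-c[1]))
y/=np.linalg.norm(y); print('ctr',np.mean(c,0),'ydir',y,'ang',np.arctan2(y[1],y[0]))
print('lip',k-92*y)
print('lip scene top corners', s(278,302,68.5),s(378,270,68.5))
print('timer',[np.round(t(*p,19)) for p in((25,80),(140,50),(160,145),(50,178))])
print('case',[np.round(t(*p,19)) for p in((605,182),(730,162),(745,240),(618,262))])
from scipy.spatial.transform import Rotation as R
print(R.from_quat(robot.state()['eef_rot']).as_matrix())
```

```text
knob [487.201316   -37.40853516  82.5       ] [487.2800549 -41.3999593  82.5      ]
[[ 535.   53.   48.]
 [ 470.   62.   48.]
 [ 440. -133.   48.]
 [ 504. -142.   48.]]
len 196.9157382943479 wid 65.57662255074209
ctr [487.04286836 -40.12022341  48.        ] ydir [0.15510745 0.98789761 0.        ] ang 1.415060105333904
lip [ 472.93143036 -128.29511483   82.5       ]
lip scene top corners [ 447.57885358 -125.43866994   68.5       ] [ 498.21118643 -130.80735684   68.5       ]
timer [array([534., 163.,  19.]), array([551.,  97.,  19.]), array([496.,  85.,  19.]), array([477., 148.,  19.])]
case [array([ 473., -169.,   19.]), array([ 483., -241.,   19.]), array([ 439., -248.,   19.]), array([ 427., -176.,   19.])]
[[-9.46746570e-01  3.21979015e-01 -6.67679644e-04]
 [ 3.21979679e-01  9.46745321e-01 -1.54380495e-03]
 [ 1.35049782e-04 -1.67657132e-03 -9.99998585e-01]]
```

apply_moves:
  targets:
    - [0,29.4,-60.7,0,0,0,-2.8]
    - [0,29.4,-60.7,0,0,0,-2.8]
    - [0,29.4,-60.7,0,0,0,-2.8]
    - [0,29.4,-60.7,0,0,0,-2.8]
    - [0,29.4,-60.7,0,0,0,-2.8]
    - [0,29.4,-60.7,0,0,0,-2.8]
    - [0,29.4,-60.7,0,0,0,-2.8]
    - [0,29.4,-60.7,0,0,0,-2.8]

```text
time: 0.9
eef_pos: [367.7, 206.2, 223.6]
eef_rot: [0.694, 0.72, 0.0, 0.0]
ft_force: [1.5, 1.0, 0.2]
finger_gap: 85.3
finger_force: 0.0
```

apply_moves:
  targets:
    - [0,11.9,-24.6,0,0,0,-1.6]
    - [0,11.9,-24.6,0,0,0,-1.6]
    - [0,11.9,-24.6,0,0,0,-1.6]
    - [0,11.9,-24.6,0,0,0,-1.6]
    - [0,11.9,-24.6,0,0,0,-1.6]
    - [0,11.9,-24.6,0,0,0,-1.6]
    - [0,11.9,-24.6,-2,0,0,-1.6]
    - [0,11.9,-24.6,-4,0,0,-1.6]

```text
time: 1.7
eef_pos: [487.0, -39.2, 183.4]
eef_rot: [0.98, 0.201, 0.0, 0.0]
ft_force: [-0.1, 0.5, 0.1]
finger_gap: 85.5
finger_force: 0.0
```

apply_moves:
  targets:
    - [0,0,0,0,0,0,-0.4]
    - [0,0,0,0,0,0,-0.4]
    - [0,0,0,0,0,0,-0.4]
    - [0,0,0,0,0,0,-0.4]

```text
time: 2.1
eef_pos: [486.2, -37.9, 183.3]
eef_rot: [1.0, 0.006, -0.0, -0.0]
ft_force: [-0.4, 0.4, 0.1]
finger_gap: 85.9
finger_force: 0.0
```

Run:
```python
from h import *
s=robot.state();print(s['joint_positions'],s['eef_pos'],s['eef_rot'],s['ft_force'])
c=snap('scene','s2');d=snap('top','t2')
b=cv2.resize(c['color'][130:280,240:400,::-1],None,fx=3.5,fy=3.5,interpolation=cv2.INTER_CUBIC)
a=cv2.resize(d['color'][130:280,240:400,::-1],None,fx=3.5,fy=3.5,interpolation=cv2.INTER_CUBIC)
cv2.imwrite('pics/m2.png',cv2.resize(np.hstack([b,a]),(800,375)))
```

```text
[-1.83024395e-01 -1.54473243e-01  1.84490788e+00  3.32769464e-06
  1.45211089e+00  1.37565493e+00] [486.16684338 -37.91650863 183.29550252] [ 9.99981535e-01  6.05826716e-03 -4.67637611e-04 -9.11733607e-05] [-0.43953667  0.44926166  0.1142193 ]
```

View pics/m2.png

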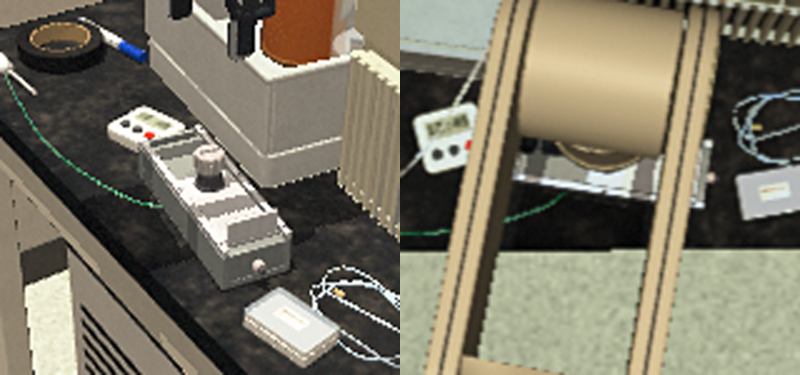

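The left half shows the open gripper above the knob (fingertips cut off at about (240,40)), with the cassette and the loose items unmoved. In the right half the arm hides the top view.

apply_moves:
  targets:
    - [0,0.1,-0.1,-3,0,0,0]
    - [0,0.1,-0.1,-6,0,0,0]
    - [0,0.1,-0.1,-8,0,0,0]
    - [0,0.1,-0.1,-9.5,0,0,0]
    - [0,0.1,-0.1,-10.5,0,0,0]
    - [0,0.1,-0.1,-11,0,0,0]
    - [0,0.1,-0.1,-11,0,0,0]

```text
time: 2.9
eef_pos: [487.3, -38.9, 73.5]
eef_rot: [1.0, 0.007, -0.0, -0.0]
ft_force: [0.0, -0.7, 0.2]
finger_gap: 85.1
finger_force: 0.0
```

Run:
```python
from h import *
s=robot.state();print(s['eef_pos'],s['ft_force'])
c=snap('scene','s3')
cv2.imwrite('pics/m3.png',cv2.resize(c['color'][130:250,270:400,::-1],None,fx=5,fy=5,interpolation=cv2.INTER_CUBIC))
for dy in(0,):
  for z in (82.5,):print((proj(c,[*s['eef_pos'][:2],z])-[270,130])*5)
```

```text
[487.30053783 -38.8731639   73.5003148 ] [ 0.0256583 -0.6580318  0.1775075]
[265.00056004 303.48497325]
```

View pics/m3.png

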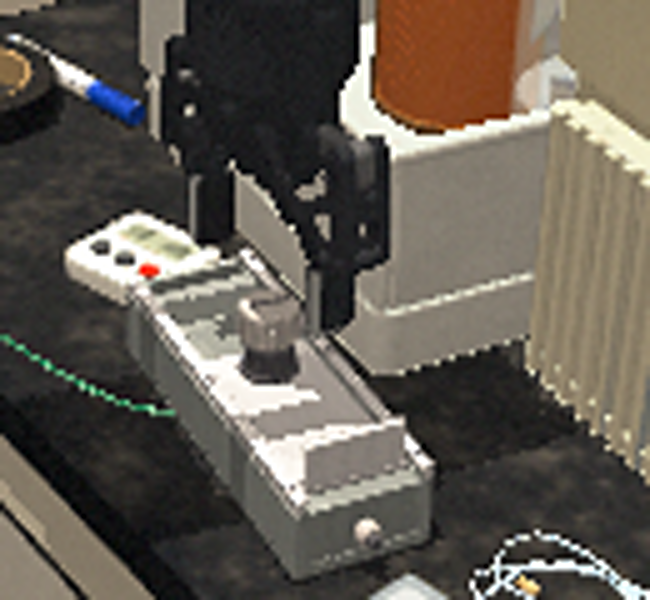

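The view shows the knob top at about (268,305). The finger tips are at about (215,245) and (330,332), which looks higher than expected, so I check with projections.

Run:
```python
from h import *
c=robot.capture('scene');p=robot.state()['eef_pos']
for z in(57,70,83,95):
  for x in(0,):print(z,[np.round((proj(c,[p[0]+dx,p[1]+dy,z])-[270,130])*5+2) for dy in(43,-43) for dx in(-11,11)])
```

```text
57 [array([200., 315.]), array([237., 301.]), array([301., 402.]), array([340., 387.])]
70 [array([200., 292.]), array([237., 279.]), array([301., 379.]), array([341., 364.])]
83 [array([199., 270.]), array([238., 256.]), array([302., 356.]), array([341., 341.])]
95 [array([199., 249.]), array([238., 235.]), array([303., 334.]), array([342., 319.])]
```

apply_moves:
  targets:
    - [0,0,0,-0.3,0,0,0]
    - [130,0,0,-0.3,0,0,0]
    - [130,0,0,-0.3,0,0,0]
    - [130,0,0,-0.3,0,0,0]
    - [130,0,0,-0.3,0,0,0]
    - [130,0,0,-0.3,0,0,0]

```text
time: 3.6
eef_pos: [487.6, -38.9, 70.9]
eef_rot: [1.0, 0.007, 0.0, 0.0]
ft_force: [-0.4, -0.9, 0.9]
finger_gap: 42.0
finger_force: 0.0
```

Run:
```python
from h import *
s=robot.state();print(s['eef_pos'],s['ft_force'],s['finger_gap'])
c=snap('scene','s4')
cv2.imwrite('pics/m4.png',cv2.resize(c['color'][160:220,300:365,::-1],None,fx=9,fy=9,interpolation=cv2.INTER_CUBIC))
```

```text
[487.56706656 -38.9338643   70.86162565] [-0.44408648 -0.89287563  0.86176533] 42.012130670662835
```

View pics/m4.png

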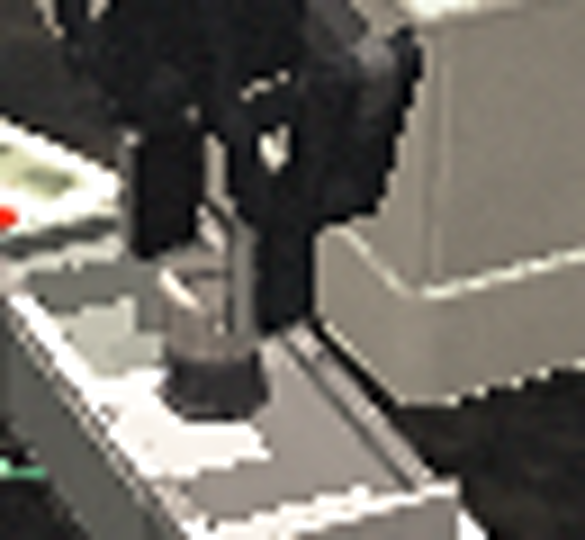

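Both fingers stand either side of the knob at a gap of 42. The left tip bottom is at (165,255), the right at (280,335) and the knob bottom edge at (215,357). The tips look some 10 mm higher than I want, so I lower 6 mm and then grip.

apply_moves:
  targets:
    - [130,-0.1,0,-0.3,0,0,0]
    - [130,-0.1,0,-0.6,0,0,0]
    - [150,-0.1,0,-0.6,0,0,0]
    - [165,-0.1,0,-0.6,0,0,0]
    - [180,-0.1,0,-0.6,0,0,0]
    - [255,-0.1,0,-0.6,0,0,0]
    - [255,-0.1,0,-0.6,0,0,0]

```text
time: 4.35
eef_pos: [486.2, -37.1, 65.0]
eef_rot: [1.0, 0.007, -0.0, -0.001]
ft_force: [-2.9, 9.1, 6.3]
finger_gap: 25.2
finger_force: 58.6
```

Run:
```python
from h import *
s=robot.state();print(s['eef_pos'],s['ft_force'],s['finger_gap'],s['moment'])
c=snap('scene','s5')
cv2.imwrite('pics/m5.png',cv2.resize(c['color'][160:220,300:365,::-1],None,fx=9,fy=9,interpolation=cv2.INTER_CUBIC))
```

```text
[486.23146436 -37.13794435  65.03769023] [-2.87573231  9.07442974  6.30939653] 25.21571526817854 [1.56798502e+00 5.01732813e-01 8.47116754e-05]
```

View pics/m5.png

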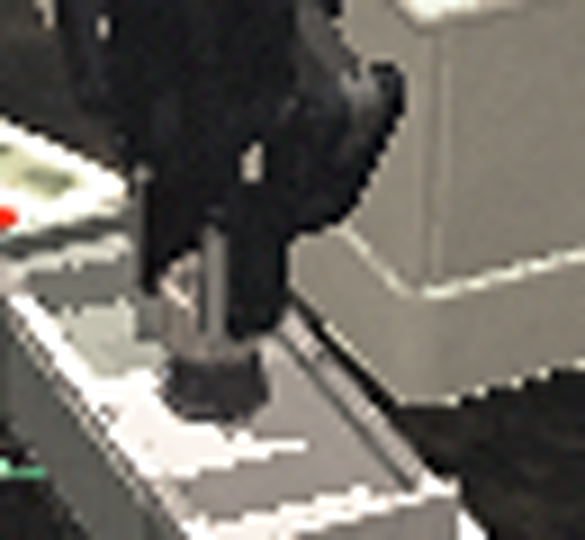

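The knob is gripped: the finger at (245,280) overlaps its side, and the knob bottom at row 357 is still in view. I ease off the side load (y +2 mm) and pull up.

apply_moves:
  targets:
    - [255,-0.05,0.2,0.2,0,0,0]
    - [255,-0.05,0.2,0.4,0,0,0]
    - [255,-0.05,0.2,0.7,0,0,0]
    - [255,-0.05,0.2,1.0,0,0,0]
    - [255,-0.05,0.2,1.3,0,0,0]
    - [255,-0.05,0.2,1.4,0,0,0]
    - [255,-0.05,0.2,1.4,0,0,0]

```text
time: 5.1
eef_pos: [485.8, -36.8, 78.7]
eef_rot: [1.0, 0.007, -0.0, -0.0]
ft_force: [2.4, 3.4, -8.1]
finger_gap: 25.1
finger_force: 59.4
```

apply_moves:
  targets:
    - [255,0,0,0,0,0,0.14]
    - [255,0,0,0,0,0,0.28]
    - [255,0,0,0,0,0,0.42]
    - [255,0,0,0,0,0,0.56]
    - [255,0,0,0,0,0,0.7]
    - [255,0,0,0,0,0,0.84]
    - [255,0,0,0,0,0,0.98]
    - [255,0,0,0,0,0,1.0]

```text
time: 5.9
eef_pos: [487.9, -38.2, 79.7]
eef_rot: [0.873, 0.488, 0.001, 0.002]
ft_force: [8.8, -2.9, -9.2]
finger_gap: 25.0
finger_force: 59.5
```

```bash
cat > st.py <<'E'
from h import *
s=robot.state()
for k in('time','joint_positions','eef_pos','ft_force','moment','finger_gap'):print(k,np.round(s[k],3))
q=s['eef_rot'];print('yaw_y',np.arctan2(q[1]**2-q[0]**2,2*q[0]*q[1]))
E
python3 st.py
```

```text
time 5.9
joint_positions [-1.820e-01 -5.400e-02  1.949e+00 -1.000e-03  1.242e+00  3.710e-01]
eef_pos [487.906 -38.184  79.712]
ft_force [ 8.848 -2.877 -9.233]
moment [-0.617 -1.693 -0.077]
finger_gap 24.994
yaw_y -0.5523263506000837
```

apply_moves:
  targets:
    - [255,0.15,-0.1,0,0,0,0.14]
    - [255,0.2,-0.1,0,0,0,0.28]
    - [255,0.2,-0.1,0,0,0,0.42]
    - [255,0.2,-0.1,0.03,0,0,0.56]
    - [255,0.2,-0.1,0.05,0,0,0.7]
    - [255,0.2,-0.1,0.08,0,0,0.84]
    - [255,0.2,-0.1,0.1,0,0,0.98]
    - [255,0.2,-0.1,0.1,0,0,1.0]

```text
time: 6.7
eef_pos: [491.4, -38.8, 81.4]
eef_rot: [0.533, 0.846, 0.001, 0.004]
ft_force: [12.2, -1.1, -9.7]
finger_gap: 24.9
finger_force: 59.6
```

```bash
python3 st.py
```

```text
time 6.7
joint_positions [-0.183 -0.05   1.941 -0.     1.242 -0.63 ]
eef_pos [491.379 -38.771  81.448]
ft_force [12.21  -1.133 -9.669]
moment [-0.03  -2.468 -0.089]
finger_gap 24.888
yaw_y 0.44763451233145685
```

apply_moves:
  targets:
    - [255,0.2,-0.05,0,0,0,0.1]
    - [255,0.25,-0.05,0,0,0,0.2]
    - [255,0.25,-0.05,0,0,0,0.3]
    - [255,0.25,-0.05,0,0,0,0.4]
    - [255,0.25,-0.05,0,0,0,0.45]
    - [255,0.25,-0.05,0,0,0,0.45]

```text
time: 7.3
eef_pos: [492.7, -38.8, 80.8]
eef_rot: [0.332, 0.943, 0.001, 0.002]
ft_force: [10.2, 0.7, -9.4]
finger_gap: 25.4
finger_force: 59.7
```

```bash
python3 st.py
```

```text
time 7.3
joint_positions [-0.183 -0.042  1.936  0.     1.244 -1.077]
eef_pos [492.677 -38.753  80.757]
ft_force [10.227  0.731 -9.398]
moment [ 0.381 -1.861  0.055]
finger_gap 25.442
yaw_y 0.8945264874712049
```

apply_moves:
  targets:
    - [200,0,0,0,0,0,0]
    - [100,0,0,0,0,0,0]
    - [60,0,0,0,0,0,0]
    - [60,0,0,0,0,0,0]
    - [60,0,0,0,0,0,0]

```text
time: 7.8
eef_pos: [490.6, -38.6, 80.1]
eef_rot: [0.332, 0.943, -0.0, 0.0]
ft_force: [-1.2, 0.1, -0.4]
finger_gap: 65.6
finger_force: 0.0
```

```bash
python3 st.py
python3 - <<'E'
from h import *
c=snap('scene','s6')
cv2.imwrite('pics/m6.png',cv2.resize(c['color'][150:220,290:365,::-1],None,fx=8,fy=8,interpolation=cv2.INTER_CUBIC))
for p in((490.4,-36.5,97.5),(490.4,-36.5,77.5),(490.4,-36.5,62.5)):print((proj(c,p)-[290,150])*8+3.5)
E
```

```text
time 7.8
joint_positions [-0.183 -0.043  1.937 -0.     1.247 -1.075]
eef_pos [490.573 -38.607  80.099]
ft_force [-1.177  0.122 -0.397]
moment [-0.003 -0.024  0.008]
finger_gap 65.569
yaw_y 0.8929361712426243
[272.38334399 279.21659684]
[271.43956246 336.29069473]
[270.74619108 378.22152811]
```

View pics/m6.png

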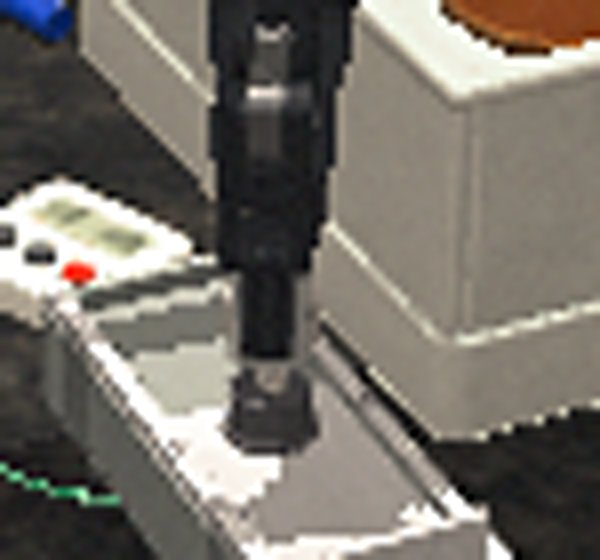

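The near finger is at (270,310). Below it the shank shows between the raised knob and the ferrule (ferrule centre at column 272, top at row 365), so the knob stays up on its thread. I regrip centred and finish the turn.

apply_moves:
  targets:
    - [60,0,0.2,0,0,0,0]
    - [130,0,0.2,0,0,0,0]
    - [165,0,0.2,0,0,0,0]
    - [180,0,0.2,0,0,0,0]
    - [255,0,0.2,0,0,0,0]
    - [255,0,0.2,0,0,0,0]
    - [255,0,0.2,0,0,0,0]

```text
time: 8.55
eef_pos: [490.5, -36.4, 80.0]
eef_rot: [0.332, 0.943, -0.0, 0.0]
ft_force: [-3.2, 1.1, 5.6]
finger_gap: 24.8
finger_force: 58.8
```

apply_moves:
  targets:
    - [255,0,0,0,0,0,0.05]
    - [255,0,0,0,0,0,0.1]
    - [255,0,0,0,0,0,0.15]
    - [255,0,0,0,0,0,0.15]

```text
time: 8.95
eef_pos: [493.0, -37.1, 80.5]
eef_rot: [0.26, 0.966, 0.0, 0.003]
ft_force: [10.1, -2.5, -3.8]
finger_gap: 25.0
finger_force: 59.9
```

```bash
python3 st.py
```

```text
time 8.95
joint_positions [-0.179 -0.042  1.936 -0.     1.242 -1.223]
eef_pos [493.045 -37.078  80.525]
ft_force [10.136 -2.523 -3.77 ]
moment [-0.431 -1.714 -0.034]
finger_gap 24.951
yaw_y 1.044510712575121
```

apply_moves:
  targets:
    - [255,0.1,0,0,0,0,0]
    - [255,0.2,0,0,0,0,0]
    - [255,0.2,0,0,0,0,0]

```text
time: 9.25
eef_pos: [493.5, -36.8, 80.2]
eef_rot: [0.261, 0.965, -0.0, 0.001]
ft_force: [4.0, -2.1, 1.2]
finger_gap: 24.9
finger_force: 60.5
```

apply_moves:
  targets:
    - [255,0,0,0,0,0,0.05]
    - [255,0,0,0,0,0,0.1]
    - [255,0,0,0,0,0,0.1]

```text
time: 9.55
eef_pos: [493.5, -36.5, 80.1]
eef_rot: [0.211, 0.977, 0.0, 0.001]
ft_force: [5.9, -1.0, -4.4]
finger_gap: 25.1
finger_force: 59.9
```

```bash
python3 st.py
```

```text
time 9.55
joint_positions [-0.178 -0.037  1.932  0.     1.245 -1.322]
eef_pos [493.528 -36.503  80.13 ]
ft_force [ 5.858 -0.993 -4.365]
moment [-0.216 -1.065  0.007]
finger_gap 25.078
yaw_y 1.1446963644818977
```

apply_moves:
  targets:
    - [255,0.1,0,0,0,0,0.05]
    - [255,0.1,0,0,0,0,0.1]
    - [255,0.1,0,0,0,0,0.15]
    - [255,0.1,0,0,0,0,0.15]

```text
time: 9.95
eef_pos: [494.0, -36.1, 80.1]
eef_rot: [0.138, 0.99, 0.0, 0.001]
ft_force: [3.0, 1.4, 0.7]
finger_gap: 24.7
finger_force: 60.8
```

```bash
python3 st.py
```

```text
time 9.95
joint_positions [-1.770e-01 -3.400e-02  1.929e+00  1.000e-03  1.246e+00 -1.470e+00]
eef_pos [494.039 -36.138  80.08 ]
ft_force [3.021 1.372 0.651]
moment [ 0.377 -0.588 -0.749]
finger_gap 24.749
yaw_y 1.2929525367488606
```

Moment z jumped to -0.75 N m after about 2.8 rad, so the screw is at its stop. I release and rise.

apply_moves:
  targets:
    - [200,0,0,0,0,0,0]
    - [100,0,0,0,0,0,0]
    - [0,0,0,0,0,0,0]
    - [0,0,0,0,0,0,0]
    - [0,0,0,0,0,0,0]
    - [0,0,0,4,0,0,0]
    - [0,0,0,8,0,0,0]
    - [0,0,0,10,0,0,0]

```text
time: 10.75
eef_pos: [494.8, -36.7, 183.5]
eef_rot: [0.138, 0.99, -0.0, 0.002]
ft_force: [0.0, 0.5, 0.6]
finger_gap: 84.9
finger_force: 0.0
```

```bash
python3 st.py
```

```text
time 10.75
joint_positions [-0.177 -0.136  1.827 -0.     1.446 -1.47 ]
eef_pos [494.84  -36.701 183.506]
ft_force [0.016 0.521 0.597]
moment [-0.048 -0.016  0.038]
finger_gap 84.907
yaw_y 1.2929407417490555
```

apply_moves:
  targets:
    - [255,-0.8,-4.3,0,0,0,0.12]
    - [255,-1.6,-8.6,0,0,0,0.12]
    - [255,-2.4,-13,0,0,0,0.12]
    - [255,-2.4,-13,-2,0,0,0.12]
    - [255,-2.4,-13,-5,0,0,0.12]
    - [255,-2.4,-13,-8,0,0,0.12]
    - [255,-2.4,-13,-10,0,0,0.12]
    - [255,-2.4,-13,-11.5,0,0,0.12]

```text
time: 11.55
eef_pos: [468.3, -166.0, 62.8]
eef_rot: [0.079, 0.997, 0.0, -0.001]
ft_force: [-0.1, 0.2, -0.4]
finger_gap: 0.5
finger_force: 0.0
```

```bash
python3 st.py
python3 - <<'E'
from h import *
c=snap('scene','s7');d=snap('top','t7')
b=cv2.resize(c['color'][150:270,280:400,::-1],None,fx=5,fy=5,interpolation=cv2.INTER_CUBIC)
cv2.imwrite('pics/m7.png',b)
E
```

```text
time 11.55
joint_positions [-0.444 -0.003  1.933 -0.     1.214 -1.857]
eef_pos [ 468.271 -166.022   62.751]
ft_force [-0.135  0.174 -0.4  ]
moment [-0.004 -0.011 -0.032]
finger_gap 0.531
yaw_y 1.4127081953693463
```

View pics/m7.png

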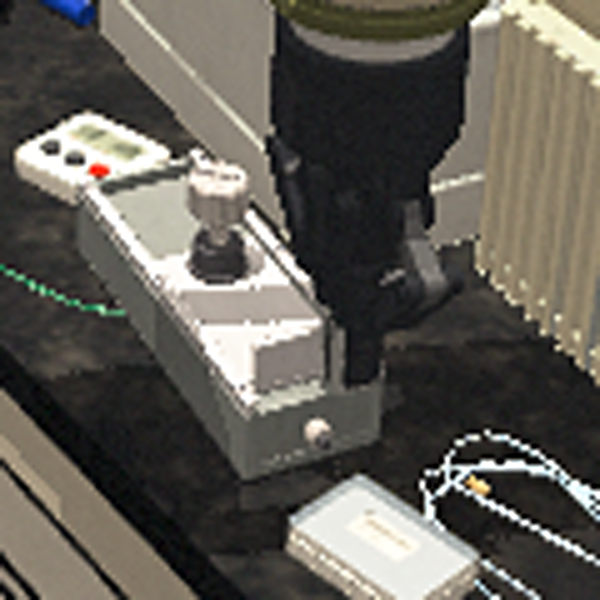

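The knob is clearly raised at (218,190), with the shank showing above the ferrule. The lip is at (255–325, 330–390), and the shut fingertips are at about (355,385). I compare this with projections.

Run:
```python
from h import *
c=robot.capture('scene');P=lambda *p:np.round((proj(c,p)-[280,150])*5+2)
for z in(46,56,66):print(z,P(468.3,-166,z),[P(468.3+x,-166+y,z) for x,y in((-11,0),(11,0),(0,14),(0,-14))])
y=np.array([.155,.988]);x=np.array([.988,-.155]);L=np.array([477,-127.5])
print('lip top corners',P(*(L-25*x),68.5),P(*(L+25*x),68.5),'bot',P(*(L-25*x),42.5))
print('knob top',P(490.4,-36.5,97.5),'ferrule bottom',P(490.4,-36.5,44))
im=c['color'];E=np.array(c['extrinsics'])
# ray for observed tip at several heights
for z in(46,56,66,76):print(z,np.round(ray(c,(358+2)/5-.5+280,(385+2)/5-.5+150,z),1))
```

```text
46 [345. 425.] [array([324., 434.]), array([365., 416.]), array([325., 408.]), array([364., 443.])]
56 [346. 407.] [array([325., 416.]), array([366., 398.]), array([326., 390.]), array([366., 425.])]
66 [347. 389.] [array([326., 398.]), array([367., 380.]), array([327., 372.]), array([367., 406.])]
lip top corners [259. 346.] [360. 318.] bot [258. 393.]
knob top [220. 174.] ferrule bottom [219. 268.]
46 [ 489.9 -148.3   46. ]
56 [ 481.9 -158.    56. ]
66 [ 473.8 -167.6   66. ]
76 [ 465.7 -177.3   76. ]
```

apply_moves:
  targets:
    - [255,0.25,0,-0.3,0,0,0]
    - [255,0.4,0.7,-0.3,0,0,0]
    - [255,0.5,1.4,-0.3,0,0,0]
    - [255,0.6,2.0,-0.3,0,0,0]
    - [255,0.65,2.4,-0.3,0,0,0]
    - [255,0.7,2.8,-0.3,0,0,0]
    - [255,0.75,3.2,-0.3,0,0,0]

```text
time: 12.4
eef_pos: [477.1, -134.0, 61.8]
eef_rot: [0.079, 0.997, -0.0, 0.0]
ft_force: [-0.2, 0.8, 0.2]
finger_gap: -0.1
finger_force: 0.0
```

```bash
python3 st.py
```

```text
time 12.4
joint_positions [-0.377 -0.009  1.94  -0.     1.21  -1.791]
eef_pos [ 477.07  -134.028   61.849]
ft_force [-0.225  0.849  0.193]
moment [ 0.041  0.015 -0.022]
finger_gap -0.055
yaw_y 1.4132274066294785
```

apply_moves:
  targets:
    - [255,0.05,0.4,-0.1,0,0,0]
    - [255,0.1,0.8,-0.2,0,0,0]
    - [255,0.2,1.2,-0.2,0,0,0]
    - [255,0.25,1.6,-0.2,0,0,0]
    - [255,0.3,2.0,-0.2,0,0,0]

```text
time: 12.9
eef_pos: [480.3, -114.7, 60.8]
eef_rot: [0.079, 0.997, -0.0, 0.0]
ft_force: [-3.6, -1.5, 9.2]
finger_gap: -0.2
finger_force: 4.5
```

```bash
python3 st.py
cat > lip.py <<'E'
from h import *
# knob motion between pre-push frame and now, along the cassette axis in the scene view
a=cv2.imread('pics/s7.png');c=robot.capture('scene');b=np.ascontiguousarray(c['color'][:,:,::-1])
u,v=np.round(proj(c,(490.4,-36.5,92))).astype(int)
t=a[v-10:v+26,u-10:u+11]; w=b[v-50:v+56,u-60:u+61]
r=cv2.matchTemplate(w,t,cv2.TM_CCOEFF_NORMED);_,m,_,l=cv2.minMaxLoc(r)
du,dv=l[0]-50,l[1]-40
p0=ray(c,u,v,92);p1=ray(c,u+du,v+dv,92);print('knob px',du,dv,'score',m,'shift mm',np.round(p1-p0,1))
E
python3 lip.py
```

```text
time 12.9
joint_positions [-3.380e-01 -1.200e-02  1.946e+00 -1.000e-03  1.207e+00 -1.750e+00]
eef_pos [ 480.326 -114.737   60.806]
ft_force [-3.586 -1.51   9.216]
moment [-0.122  0.705  0.039]
finger_gap -0.174
yaw_y 1.41287814625753
knob px -3 -3 score 0.6151154637336731 shift mm [ 1.4 14.7  0. ]
```

apply_moves:
  targets:
    - [255,0,-0.1,0.1,0,0,0]
    - [255,0,-0.1,0.2,0,0,0]
    - [255,0,-0.1,0.2,0,0,0]

```text
time: 13.25
eef_pos: [480.0, -115.4, 61.7]
eef_rot: [0.079, 0.997, 0.0, 0.0]
ft_force: [-0.4, -0.2, 0.1]
finger_gap: 0.1
finger_force: 0.0
```

```bash
python3 st.py;python3 lip.py
python3 - <<'E'
from h import *
# where do things differ from pre-push frame around the lip: estimate lip tip px via edges
c=snap('scene','s8')
print(np.round(proj(c,robot.state()['eef_pos'])))
E
```

```text
time 13.25
joint_positions [-0.34  -0.013  1.945  0.     1.21  -1.753]
eef_pos [ 480.013 -115.416   61.745]
ft_force [-0.388 -0.189  0.085]
moment [-0.02  -0.003 -0.004]
finger_gap 0.105
yaw_y 1.4128613128432335
knob px -3 -3 score 0.620647132396698 shift mm [ 1.4 14.7  0. ]
[339. 215.]
```

apply_moves:
  targets:
    - [255,0.1,0.5,0.1,0,0,0]
    - [255,0.2,1.0,0.1,0,0,0]
    - [255,0.25,1.5,0.1,0,0,0]
    - [255,0.3,2.0,0.1,0,0,0]
    - [255,0.4,2.5,0.1,0,0,0]

```text
time: 13.85
eef_pos: [484.0, -89.8, 62.7]
eef_rot: [0.079, 0.997, 0.0, -0.0]
ft_force: [-0.3, 0.1, 0.1]
finger_gap: -0.2
finger_force: 0.0
```

```bash
python3 st.py;python3 lip.py
```

```text
time 13.85
joint_positions [-0.288 -0.019  1.948  0.     1.212 -1.701]
eef_pos [484.014 -89.832  62.738]
ft_force [-0.321  0.084  0.074]
moment [-0.002  0.036  0.02 ]
finger_gap -0.181
yaw_y 1.413312368281213
knob px -3 -3 score 0.5275581479072571 shift mm [ 1.4 14.7  0. ]
```

The fingers slid over the lip: the shut tips stand higher than the quoted geometry. I back off above it and check the shield numerically.

apply_moves:
  targets:
    - [255,0,0,1,0,0,0]
    - [255,0,0,2,0,0,0]
    - [255,-0.6,-4,2,0,0,0]
    - [255,-1.2,-8,2,0,0,0]
    - [255,-1.4,-9,2,0,0,0]
    - [255,-1.4,-9,0.5,0,0,0]
    - [255,-1.4,-9,0.3,0,0,0]

```text
time: 14.6
eef_pos: [468.9, -179.5, 63.9]
eef_rot: [0.079, 0.997, 0.001, -0.001]
ft_force: [-0.5, -0.1, -0.4]
finger_gap: -0.2
finger_force: 0.0
```

```bash
python3 st.py;python3 lip.py
python3 - <<'E'
from h import *
from scipy import ndimage
c=robot.capture('scene');s=robot.state()
I=c['color'].astype(int)
# lip-left-edge & dark gripper lower envelope
g=I.max(2)<45
u0,v0=np.round(proj(c,s['eef_pos'])).astype(int);print('tcp px',u0,v0)
for v in range(v0-14,v0+16,2):print(v,''.join('#' if x else '.' for x in g[v,u0-16:u0+20]), I[v,u0-14:u0+6:3].sum(1)//3)
E
```

```text
time 14.6
joint_positions [-4.680e-01  9.000e-03  1.918e+00  1.000e-03  1.217e+00 -1.880e+00]
eef_pos [ 468.891 -179.476   63.873]
ft_force [-0.534 -0.142 -0.425]
moment [-0.003  0.008 -0.002]
finger_gap -0.209
yaw_y 1.4119862226687605
knob px -3 -3 score 0.7380310893058777 shift mm [ 1.4 14.7  0. ]
tcp px 353 231
217 ..............##################.... [121 127 124  94  38  27  25]
219 ................##########.......... [122 132 138 124 103  23  22]
221 ............#...########......#.#### [103  74  74  98 103  25  34]
223 ............#...#################### [ 96  84  72  97 104  27  27]
225 ............#...#################### [ 88  73 201 120 109  33  23]
227 ............#...#################### [191 194 200 110 109  29  29]
229 ................####...#...######### [196 207  88  81 108  23  68]
231 ...........................######### [86 79 79 80 99 85 46]
233 ...................###......######## [84 71 76 79 79 84 27]
235 ...................####.############ [ 79 244 205  79  76  84  32]
237 ...................##########..##### [ 81 177 103  87  84  83  38]
239 ...............#####...###########.. [80 99 45 84 52 27 42]
241 ........###..#######..##########..## [86 80 33 60 33 28 47]
243 ..#########..##################..... [29 28 26 63 34 29 29]
245 ...#....###......###########.#.#.#.. [ 44  49  31  57 202  23  35]
```

apply_moves:
  targets:
    - [255,0.3,2,0,0,0,0]
    - [255,0.4,3,-0.5,0,0,0]
    - [255,0.5,3.5,-1.0,0,0,0]
    - [255,0.55,4.0,-1.3,0,0,0]
    - [255,0.6,4.3,-1.3,0,0,0]
    - [255,0.6,4.3,-1.3,0,0,0]

```text
time: 15.3
eef_pos: [476.0, -137.1, 52.7]
eef_rot: [0.079, 0.997, 0.0, -0.0]
ft_force: [-0.3, 0.1, 0.5]
finger_gap: -0.2
finger_force: 0.0
```

```bash
python3 st.py;python3 lip.py
```

```text
time 15.3
joint_positions [-0.384  0.004  1.946 -0.     1.192 -1.797]
eef_pos [ 475.972 -137.147   52.651]
ft_force [-0.263  0.1    0.474]
moment [ 0.044  0.037 -0.022]
finger_gap -0.189
yaw_y 1.4133831307464055
knob px -3 -3 score 0.7276123762130737 shift mm [ 1.4 14.7  0. ]
```

apply_moves:
  targets:
    - [255,0.1,0.4,-0.2,0,0,0]
    - [255,0.15,0.8,-0.2,0,0,0]
    - [255,0.2,1.2,-0.2,0,0,0]
    - [255,0.25,1.6,-0.2,0,0,0]
    - [255,0.3,2.0,-0.2,0,0,0]
    - [255,0.4,2.5,-0.2,0,0,0]

```text
time: 15.95
eef_pos: [480.1, -112.3, 50.9]
eef_rot: [0.079, 0.997, -0.0, 0.0]
ft_force: [-0.4, -1.8, 0.3]
finger_gap: -0.0
finger_force: 0.8
```

```bash
python3 st.py;python3 lip.py
```

```text
time 15.95
joint_positions [-0.334  0.     1.954 -0.     1.187 -1.746]
eef_pos [ 480.061 -112.312   50.855]
ft_force [-0.381 -1.838  0.328]
moment [-0.31   0.083 -0.062]
finger_gap -0.004
yaw_y 1.4129033116861982
knob px -5 -6 score 0.6761121153831482 shift mm [ 4.9 28.4  0. ]
```

apply_moves:
  targets:
    - [255,0.08,0.5,0,0,0,0]
    - [255,0.16,1.0,0,0,0,0]
    - [255,0.24,1.5,0,0,0,0]
    - [255,0.32,2.0,0,0,0,0]
    - [255,0.4,2.5,0,0,0,0]
    - [255,0.48,3.0,0,0,0,0]
    - [255,0.53,3.3,0,0,0,0]
    - [255,0.53,3.3,0,0,0,0]

```text
time: 16.8
eef_pos: [485.4, -78.8, 50.8]
eef_rot: [0.079, 0.997, 0.0, 0.0]
ft_force: [-0.3, -0.9, -0.4]
finger_gap: -0.5
finger_force: 0.0
```

```bash
python3 st.py;python3 lip.py
```

```text
time 16.8
joint_positions [-0.266 -0.003  1.957  0.     1.188 -1.679]
eef_pos [485.411 -78.804  50.807]
ft_force [-0.3   -0.879 -0.44 ]
moment [ 0.007  0.012 -0.041]
finger_gap -0.499
yaw_y 1.413491345976238
knob px -11 -13 score 0.6212342977523804 shift mm [10.5 63.3  0. ]
```

Shield at about 62–64 mm. I push gently on to the stop.

apply_moves:
  targets:
    - [255,0.03,0.2,0,0,0,0]
    - [255,0.06,0.4,0,0,0,0]
    - [255,0.08,0.5,0,0,0,0]
    - [255,0.08,0.5,0,0,0,0]

```text
time: 17.25
eef_pos: [485.9, -75.8, 50.8]
eef_rot: [0.079, 0.997, -0.001, -0.0]
ft_force: [-1.8, -8.1, -0.8]
finger_gap: 0.1
finger_force: 3.7
```

```bash
python3 st.py;python3 lip.py
```

```text
time 17.25
joint_positions [-0.257 -0.003  1.957 -0.003  1.187 -1.669]
eef_pos [485.894 -75.757  50.799]
ft_force [-1.795 -8.098 -0.775]
moment [-1.271  0.214  0.029]
finger_gap 0.096
yaw_y 1.4128778377235744
knob px -11 -13 score 0.6174675822257996 shift mm [10.5 63.3  0. ]
```

At the stop (8 N). I back off, rise and verify.

apply_moves:
  targets:
    - [255,-0.2,-1.0,0,0,0,0]
    - [255,-0.4,-3.0,0,0,0,0]
    - [255,-0.4,-3.0,3,0,0,0]
    - [255,-0.4,-3.0,7,0,0,0]
    - [255,-0.4,-3.0,12,0,0,0]
    - [255,-3,-7.0,16,0,0,0]
    - [255,-5,-12,16,0,0,0]
    - [255,-5,-17,16,0,0,0]

```text
time: 18.1
eef_pos: [437.1, -233.3, 213.4]
eef_rot: [0.078, 0.997, -0.001, 0.002]
ft_force: [1.0, -0.6, 0.3]
finger_gap: -0.2
finger_force: 0.0
```

apply_moves:
  targets:
    - [255,0,-5,2,0,0,0]
    - [255,0,-10,2,0,0,0]
    - [255,0,-15,2,0,0,0]
    - [255,0,-15,2,0,0,0]

```text
time: 18.5
eef_pos: [435.6, -387.0, 229.3]
eef_rot: [0.081, 0.997, -0.0, -0.0]
ft_force: [-0.2, 0.4, -0.1]
finger_gap: 0.0
finger_force: 0.0
```

```bash
python3 st.py;python3 lip.py
python3 - <<'E'
from h import *
for n in('scene','top'):
    c=snap(n,n+'9');b=c['color'][:,:,::-1];a=cv2.imread(f'pics/{n}0.png')
    for nm,p in(('timer',(515,123,19)),('case',(455,-208,19))):
        u,v=np.round(proj(c,p)).astype(int);k=14
        t=a[v-k:v+k+1,u-k:u+k+1];w=np.ascontiguousarray(b[v-k-8:v+k+9,u-k-8:u+k+9])
        _,m,_,l=cv2.minMaxLoc(cv2.matchTemplate(w,t,cv2.TM_CCOEFF_NORMED));print(n,nm,l[0]-8,l[1]-8,round(m,3))
E
```

```text
time 18.5
joint_positions [-8.140e-01  8.200e-02  1.530e+00 -1.000e-03  1.530e+00 -2.222e+00]
eef_pos [ 435.564 -387.008  229.337]
ft_force [-0.212  0.432 -0.099]
moment [ 0.026 -0.008 -0.063]
finger_gap 0.042
yaw_y 1.4085847318853841
knob px -11 -13 score 0.682729184627533 shift mm [10.5 63.3  0. ]
scene timer 0 0 0.821
scene case 0 0 0.957
top timer 0 0 1.0
top case 0 0 0.963
```

```bash
python3 -c "
from cell import robot
print(robot.close_job())"
```

```text
the job is handed in; nothing more can be done
None
```

The screw is up at its stop and stays raised, the shield is pushed fully open to its stop, the timer and case are unmoved, and the job was handed in at about 18.5 s; on the first push the fingers slid over the lip at about 15 mm open, and a second, lower push finished it.

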